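# Fit the pump cover on its dowels and drop in the through-bolt

### The job

Fit the loose aluminium cover squarely onto the grey pump body, over its two dowels and fully home, with the cover's ear over the body's ear. Then take the longest of the three bolts out of the rack and put it head up through the ear until its head sits down on the cover. Leave the two short bolts in the rack, and do not shove or knock over the impact driver or the cartons.

Things in the scene. Friction and masses are not known exactly. Their poses are not given: they have to be found in the camera images.
- pump_body: grey pump body fixed to the bench: block 120 (x) x 90 (y) x 66 mm high, flat top, with a 44 x 44 mm ear of the same height on +x (spans x -60 to +104 mm). Two 12 mm dowels on top, off-centre so that the cover fits one way round only; 16 mm vertical through hole in the ear. Feet 12 mm high stick out to y = +-59 mm. Origin: centre of the block's underside; x towards the ear, z up
- body_bolt_hole (a point): centre of the mouth of the bolt hole in the pump body's ear, at (+82, 0, +66) mm in the pump body's frame; hole 16 mm diameter, straight through
- dowel_a (a point): tip of the steel dowel farther from the ear, at (-46, -30, +90) mm in the pump body's frame; 12 mm diameter, stands 24 mm above the top, its last 6 mm domed
- dowel_b (a point): tip of the dowel nearer the ear, same size and shape, at (+44, +18, +90) mm in the pump body's frame
- cover: loose aluminium cover, about 0.55 kg, lying right way up on the bench: plate 120 (x) x 90 (y) x 12 mm, 44 x 44 mm ear on +x (spans x -60 to +104 mm), 14 mm dowel holes at x,y = (-46,-30) and (+44,+18) mm, 15 mm hole in the ear. Neck on top for gripping. Origin: centre of the plate's underside; x towards the ear, z up. Seated, its frame matches the pump body's, 66 mm higher
- cover_bolt_hole (a point): centre of the top mouth of the 15 mm through hole in the cover's ear, at (+82, 0, +12) mm in the cover's frame
- cover_neck (a point): centre of the top of the solid rectangular neck on the cover, at (0, 0, +52) mm in the cover's frame; the neck is 56 (x) x 34 (y) mm and 40 mm tall, from the plate's top up; grip it across its 34 mm. Low webs at its two ends and bumps at two corners of the plate, under 10 mm high, are only for show
- rack: plywood bolt rack fixed to the bench, 60 (x) x 165 (y) x 40 mm high, with three holes 14 mm in diameter, 30 mm deep (floor 10 mm above the bench), in a row at y = -55, 0 and +55 mm. The three bolts stand in them, in any order. Origin: centre of its underside; z up
- long_bolt: longest bolt, plain steel, about 0.16 kg, standing head up in the rack: shank 12 mm diameter x 72 mm, last 6 mm of the foot rounded to a 7 mm flat; hex head 22 mm across flats x 34 mm tall (106 mm in all), 82 to 116 mm above the bench. Origin: centre of its foot; z up the shank; flats of the head face +-y and every 60 degrees. Home, its foot is 6 mm above the bench
- short_bolt1: plain steel hex bolt, 22 mm shorter than the long one: shank 12 mm diameter x 50 mm, head 22 mm across flats x 34 mm; stands head up in the rack, head 60 to 94 mm above the bench. Bystander, too short for the job; stays in the rack. Origin: centre of its foot; z up along the shank
- short_bolt2: plain steel hex bolt, 22 mm shorter than the long one: shank 12 mm diameter x 50 mm, head 22 mm across flats x 34 mm; stands head up in the rack, head 60 to 94 mm above the bench. Bystander, too short for the job; stays in the rack. Origin: centre of its foot; z up along the shank
- impact_driver: red and black cordless impact driver standing on its battery (110 (x) x 80 (y) mm), about 190 mm tall, nose reaching 110 mm towards its -x; loose bystander. Origin: centre of its underside; z up
- cartons: two stacked cardboard part boxes, 110 (x) x 85 (y) x 105 mm high together, moving as one; loose bystander. Origin: centre of the underside; z up
There are look-alikes about, which are no part of the job. What is shaped like the long_bolt but black, red or turquoise is not meant.

How it is judged:
On the way:
1. the cover is fully home over the dowels, before the bolt goes in (z of cover in the frame of pump_body below 0.0685 m and angle between cover's own z axis and vertical below 0.03 rad and horizontal distance between cover_bolt_hole and body_bolt_hole below 0.005 m and horizontal distance between cover and pump_body below 0.004 m and horizontal distance between long_bolt and body_bolt_hole above 0.03 m), for 0.2 s.
At the end, for the whole second after the job is handed in: Cover flat on the pump body over both dowels (within 2.5 mm of full depth, 0.03 rad of level, 4 mm at the centres, 5 mm at the ear holes); long bolt head up through the ear (within 3 mm of full depth, 6 mm of the hole centre, 0.08 rad of upright); both at rest (z of cover in the frame of pump_body below 0.0685 m and angle between cover's own z axis and vertical below 0.03 rad and horizontal distance between cover_bolt_hole and body_bolt_hole below 0.005 m and horizontal distance between cover and pump_body below 0.004 m and z of long_bolt in the frame of pump_body below 0.009 m and horizontal distance between long_bolt and body_bolt_hole below 0.006 m and angle between long_bolt's own z axis and vertical below 0.08 rad and linear speed of each of cover, long_bolt below 0.015 m/s); the robot touches nothing.
It fails at once if the impact driver is shoved or knocked over (distance of impact_driver from where it was at the start of the episode above 0.03 m or angle between impact_driver's own z axis and vertical above 0.35 rad).
It fails at once if the carton stack is shoved or knocked over (distance of cartons from where it was at the start of the episode above 0.03 m or angle between cartons's own z axis and vertical above 0.35 rad).
It fails at once if the first short bolt is shoved or knocked over (distance of short_bolt1 from where it was at the start of the episode above 0.03 m or angle between short_bolt1's own z axis and vertical above 0.35 rad).
It fails at once if the second short bolt is shoved or knocked over (distance of short_bolt2 from where it was at the start of the episode above 0.03 m or angle between short_bolt2's own z axis and vertical above 0.35 rad).
It also fails if it takes over 67 s, if anything falls off the work surface, if the arm or the gripper's body presses on something with over 40 N, if the wrist force passes 120 N, or if a joint passes its speed limit or range.

### The arm

A 6-joint arm with a two-finger parallel gripper is mounted at the origin on the work surface. World frame = base frame: x ahead of the robot, y to its left, z up, the work surface at z = 0. Lengths are in m, angles in rad, forces in N, time in s.
With the tool pointing down it reaches from about 0.35 to 1 m from the base axis. Payload 7.1 kg.
Tool frame: the origin (TCP) lies between the finger pads; the fingertips stand 22 mm ahead of it and the grasp point (between the pads) lies 3 mm ahead of it; z points along the fingers, y is the line along which they close (so a half turn about z gives the same grasp; the last joint's range is limited). The gripper opens to 85 mm and grips with 20 to 120 N. Pads are 22 mm wide; open, the fingers measure 114 mm over their backs; the gripper's body (76 mm by 85 mm) begins 54 mm behind the grasp point. The pads swing forward as they close: fully open they stand 13 mm farther back than shut.
Start: joints at [-1.142, 0.423, 1.63, -0, 1.089, -0.019], TCP at [0.271, -0.563, 0.253] pointing down, gripper open.
Joint ranges: [-3, 3], [-0.9, 2.11], [0.09, 2.58], [-1.31, 4.45], [0.11, 2.69], [-2.54, 2.54]. Speed limits (rad/s): [2.39, 2.39, 3.01, 3.14, 3.14, 3.14].

### API

Orientations are given as a rotation vector (axis times angle).
In Python, from rig import manip gives the robot as it stands. The module is installed in compiled form; this text tells all that it offers. Calls block until the motion is done:
- manip.move_to(position, orientation): joint-space move of the TCP to a pose.
- manip.servo_line(position, orientation=None, rate=0.15): straight line of the TCP; orientation=None keeps the orientation; rate is the mean speed in m/s.
- manip.set_joints(angles): joint-space move.
- manip.command_gripper(opening, f_grip=None): finger opening in m; f_grip is the grip in N (None keeps the last); returns when the fingers have stopped.
- manip.hold(seconds).
- manip.solve_ik(position, orientation): joint angles nearest the present ones, or None.
- manip.camera(name): name is "scene" or "top" or "wrist"; returns a dict with "image" (420x560x3 uint8, red, green, blue), "fx", "fy", "cx", "cy" (pixels), "cam_to_world" (4x4, takes a point from camera to world coordinates); the wrist camera has in their place "mount" (4x4, takes a point from camera to tool coordinates, whose origin is the TCP and whose axes are the flange's). Camera axes: x right, y down, z forward; pixel columns grow to the right and rows downward; lengths in m; the calibration is good to about 2 mm. A picture is of the moment at which its call begins: read the wrist's pose just before it. There is no depth.
A pose or a line that the arm cannot do raises manip.IKError and nothing moves.
- manip.sign_off(): hands the job in; it is judged then, once.
Readings, each from a call of its own:
- manip.get_time(): time.
- manip.get_joint_positions(): joint angles.
- manip.get_joint_vel(): joint speeds.
- manip.get_tau(): joint torques, N m.
- manip.get_position(): TCP position.
- manip.get_ee_rot(): TCP orientation.
- manip.get_contact_force(): force on the tool from outside, world axes, zero at the start.
- manip.get_torque(): the same for the moment, N m.
- manip.get_width(): finger opening in m.
- manip.get_grip_force(): force on a finger pad.
Only numpy, scipy, OpenCV 4.12 (cv2) and the standard library are available. Lean on these libraries where they do the work, as an engineer would, in place of code of your own. Each camera call takes 0.05 s, during which the arm holds its last target. There are 200 camera calls.

## Working session

There is one attempt and no reset: what is moved stays moved. The work goes in short steps, each a Python script; the robot and the scene stay as the last script left them, time stands still between calls to the robot, and variables do not carry over. Pictures are saved under pics/ and viewed, at most 10 in all, crops included, and the job is handed in when it is done.

```bash
mkdir -p pics; python3 - <<'E'
from rig import manip
import cv2,numpy as np,pickle
d={}
for n in("scene","top","wrist"):
    p=manip.get_position(),manip.get_ee_rot()
    c=manip.camera(n);c["p"]=p;d[n]=c
    cv2.imwrite(f"pics/{n}0.png",c["image"][:,:,::-1])
    print(n,c["fx"],c["cx"],c["cy"],np.round(c.get("cam_to_world",c.get("mount")),3).tolist())
pickle.dump(d,open("d0.pkl","wb"))
print(manip.get_time(),manip.get_position(),manip.get_ee_rot())
E
```

```text
scene 397.80367025969895 274.8572282434343 208.63998258278903 [[0.858, 0.277, -0.433, 1.003], [0.514, -0.479, 0.711, -0.785], [-0.011, -0.833, -0.554, 0.65], [0.0, 0.0, 0.0, 1.0]]
top 431.21107971976363 278.32922246198865 209.9896256046028 [[0.101, -0.975, 0.199, 0.365], [-0.995, -0.099, 0.021, -0.038], [-0.001, -0.2, -0.98, 1.063], [0.0, 0.0, 0.0, 1.0]]
wrist 308.9068786826875 274.20198077430575 209.1744777326563 [[-0.0, -0.959, -0.284, 0.072], [1.0, -0.0, -0.0, 0.001], [-0.0, -0.284, 0.959, -0.12], [0.0, 0.0, 0.0, 1.0]]
0.15 [ 0.27045609 -0.56298652  0.25269019] [-3.06193986e+00 -6.97303745e-01  4.14372679e-04]
```

View pics/top0.png

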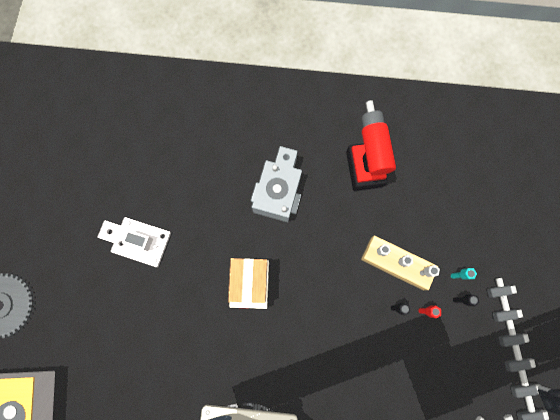

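View pics/scene0.png

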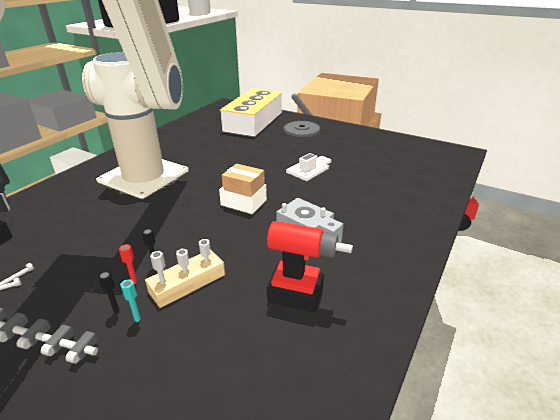

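Top view: the cover is at (140,240) with its ear at (108,232). The body is at (278,188) with its ear at (287,157). Rack bolts are at (384,250), (407,261) and (431,271), the driver is at (372,150) and the cartons at (249,283). 
Possible mistakes for the long bolt, in the top view, are turquoise (468,273), red (431,312), black (403,309) and black (472,299), none of which are in the rack. The two short rack bolts could also be confused with it. In the scene view, the rack heads are at (157,260), (182,258) and (205,245). I'll choose by head height, checked in one close crop composite.

```bash
python3 - <<'E'
import cv2,numpy as np,pickle
d=pickle.load(open("d0.pkl","rb"))
t=d["top"]["image"];s=d["scene"]["image"]
z=lambda im,x,y,w,h,f:cv2.resize(im[y:y+h,x:x+w],None,fx=f,fy=f,interpolation=cv2.INTER_CUBIC)
a=np.hstack([z(t,92,205,100,75,4),z(t,240,140,75,75,4)[:, :300]])
b=np.hstack([z(t,355,228,90,70,4),z(s,140,230,85,70,4)])
b=np.hstack([b,np.zeros((b.shape[0],a.shape[1]-b.shape[1],3),np.uint8)])
cv2.imwrite("pics/crop1.png",np.vstack([a,b])[:,:,::-1])
E
```

```text
(no output)
```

View pics/crop1.png

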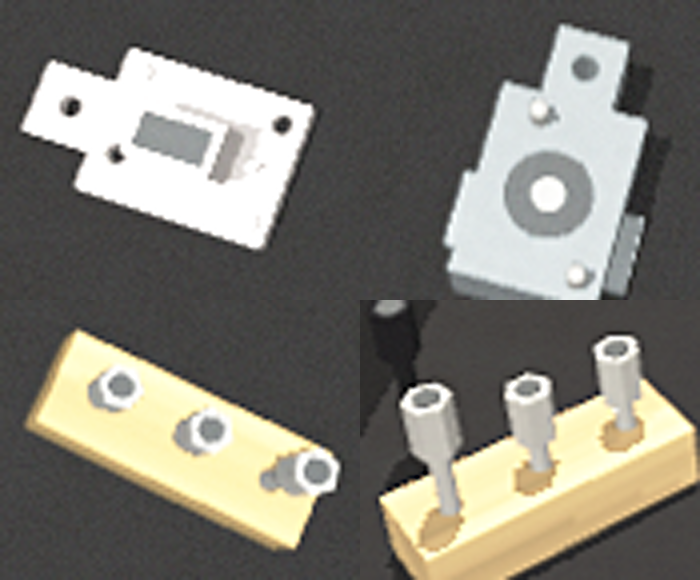

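```bash
cat > h.py <<'E'
import numpy as np,cv2
from scipy.spatial.transform import Rotation as R
def T(p,r):
    M=np.eye(4);M[:3,:3]=R.from_rotvec(r).as_matrix();M[:3,3]=p;return M
def c2w(c): return c["cam_to_world"] if "cam_to_world" in c else T(*c["p"])@c["mount"]
def ray(c,u,v):
    M=c2w(c);d=M[:3,:3]@[(u-c["cx"])/c["fx"],(v-c["cy"])/c["fy"],1];return M[:3,3],d/np.linalg.norm(d)
def onz(c,u,v,z):
    o,d=ray(c,u,v);return o+d*(z-o[2])/d[2]
def tri(c1,p1,c2,p2):
    o,d=ray(c1,*p1);q,e=ray(c2,*p2)
    s=np.linalg.lstsq(np.c_[d,-e],q-o,rcond=None)[0];a=o+d*s[0];b=q+e*s[1];return (a+b)/2,np.linalg.norm(a-b)
def proj(c,P):
    q=np.linalg.inv(c2w(c))@np.r_[P,1];return np.array([c["fx"]*q[0]/q[2]+c["cx"],c["fy"]*q[1]/q[2]+c["cy"]])
def fit(loc,W):
    "planar pose (x,y,yaw) taking loc to W, and residuals"
    loc=np.array(loc)[:,:2];W=np.array(W)[:,:2];a=loc-loc.mean(0);b=W-W.mean(0)
    th=np.arctan2((a[:,0]*b[:,1]-a[:,1]*b[:,0]).sum(),(a*b).sum())
    C=np.array([[np.cos(th),-np.sin(th)],[np.sin(th),np.cos(th)]]);t=W.mean(0)-C@loc.mean(0)
    return np.r_[t,th],np.linalg.norm(loc@C.T+t-W,axis=1)
def down(yaw):
    "tool down, tool x axis along world yaw"
    c,s=np.cos(yaw),np.sin(yaw)
    return R.from_matrix(np.array([[c,s,0],[s,-c,0],[0,0,-1]])).as_rotvec()
HOLES=np.array([(.082,0),(-.046,-.030),(.044,.018)])
E
python3 - <<'E'
from h import *
import pickle
np.set_printoptions(precision=4,suppress=True)
d=pickle.load(open("d0.pkl","rb"));t=d["top"];s=d["scene"]
cov=[onz(t,*p,.012) for p in((109.1,231.1),(162.4,235.6),(120.4,242.9))]
print("cover",fit(HOLES,cov))
body=[onz(t,286,156.7,.066),onz(t,283.9,208.2,.088),onz(t,274.7,167.2,.088)]
print("body",fit(HOLES,body))
for a in((385.2,249.2),(407.4,260.2),(434.1,270.4)):
  for b in((156.6,254.6),(181.7,251.1),(204.2,242.1)):
    P,e=tri(t,a,s,b)
    if e<.02: print(a,b,P,e)
for n,u,v,z in(("carton",249,270,.105),("driver nose",370,106,.17),("driver",370,180,.04)):print(n,onz(t,u,v,z))
print(R.from_rotvec(d["wrist"]["p"][1]).as_matrix())
from rig import manip
print([manip.solve_ik([.5,.0,.3],down(y)) is not None for y in(-1.5,0,1.5,3)])
E
```

```text
cover (array([0.4657, 0.3138, 1.3565]), array([0.0002, 0.0009, 0.0007]))
body (array([ 0.6187, -0.008 , -0.1708]), array([0.0007, 0.0003, 0.0009]))
(385.2, 249.2) (204.2, 242.1) [ 0.4974 -0.2655  0.0921] 0.0022132361057609633
(407.4, 260.2) (181.7, 251.1) [ 0.477  -0.3162  0.0938] 0.001019126495261709
(434.1, 270.4) (156.6, 254.6) [ 0.4586 -0.3688  0.1145] 0.0017880295888174484
carton [0.4184 0.0331 0.105 ]
driver nose [ 0.8015 -0.1978  0.17  ]
driver [ 0.6701 -0.2325  0.04  ]
[[ 0.9014  0.433  -0.0006]
 [ 0.433  -0.9014  0.0013]
 [ 0.     -0.0014 -1.    ]]
[False, True, True, True]
```

The long bolt is the rack bolt at top-view (434,270): its head top triangulates to 114.5 mm (should be 116), the other two to about 93 mm (should be 94). The bolt spacing of 56 mm also fits the rack. Next: close wrist views of the body and the cover from the same relative pose.

```bash
python3 - <<'E'
from h import *
import pickle
from rig import manip
d=pickle.load(open("d0.pkl","rb"))
B=np.array([.6187,-.008,-.1708]);C=np.array([.4657,.3138,1.3565])
for off in(0,np.pi):
    js=[manip.solve_ik([*X[:2],z],down(X[2]+off)) for X in(B,C) for z in(.286,.2,.12)]
    print(off,[None if j is None else np.round(j,2) for j in js])
def shot(name,X,z):
    manip.move_to([*X[:2],z],down(X[2])); manip.hold(.3)
    p=manip.get_position(),manip.get_ee_rot();c=manip.camera("wrist");c["p"]=p;d[name]=c
    cv2.imwrite(f"pics/{name}.png",c["image"][:,:,::-1]);print(name,p,manip.get_time())
try:
    shot("wb",B,.286); shot("wc",C,.232)
except manip.IKError as e: print("IK",e)
pickle.dump(d,open("d0.pkl","wb"))
a=np.hstack([d["wb"]["image"],d["wc"]["image"]]);cv2.imwrite("pics/w1.png",cv2.resize(a,(800,300),interpolation=cv2.INTER_AREA)[:,:,::-1])
E
```

```text
0 [array([-0.03,  0.38,  1.62, -0.  ,  1.15,  1.71]), array([-0.03,  0.48,  1.68, -0.  ,  0.98,  1.71]), array([-0.03,  0.59,  1.72, -0.  ,  0.84,  1.71]), array([ 0.57,  0.29,  1.74, -0.  ,  1.11,  0.79]), array([ 0.57,  0.4 ,  1.81, -0.  ,  0.93,  0.79]), array([ 0.57,  0.52,  1.85, -0.  ,  0.77,  0.79])]
3.141592653589793 [array([-0.03,  0.38,  1.62, -0.  ,  1.15, -1.43]), array([-0.03,  0.48,  1.68, -0.  ,  0.98, -1.43]), array([-0.03,  0.59,  1.72, -0.  ,  0.84, -1.43]), array([ 0.57,  0.29,  1.74,  0.  ,  1.11, -2.36]), array([ 0.57,  0.4 ,  1.81, -0.  ,  0.93, -2.36]), array([ 0.57,  0.52,  1.85, -0.  ,  0.77, -2.36])]
wb (array([ 0.618696 , -0.0084064,  0.2859863]), array([ 3.13004768e+00, -2.68909926e-01, -4.74785333e-05])) 2.8333
wc (array([0.46617204, 0.31327161, 0.23206503]), array([2.44749538e+00, 1.96947544e+00, 2.27270813e-04])) 4.5333
```

View pics/w1.png

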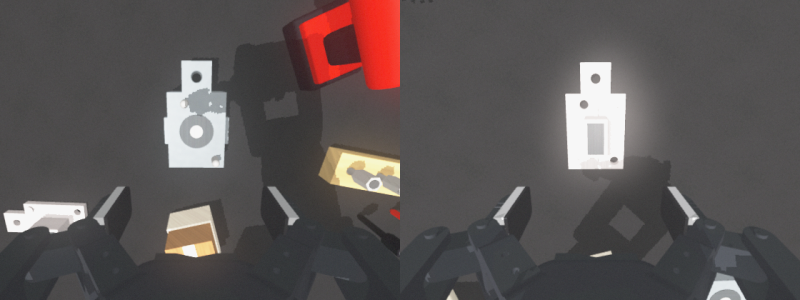

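Left half: the body is centred at about (196,131) with its ear up; the shadow lies on its dowels near (187,97) and (216,158). Right half: cover with ear hole (595,78), hole b (584,104) and hole a (614,159). Now a zoomed crop.

```bash
python3 - <<'E'
from h import *
import pickle
d=pickle.load(open("d0.pkl","rb"))
z=lambda im:cv2.resize(im[80:244,222:332],None,fx=3.6,fy=3.6,interpolation=cv2.INTER_CUBIC)
a=z(d["wb"]["image"]).astype(float);a=np.clip((a/255)**.7*255,0,255).astype(np.uint8)
cv2.imwrite("pics/w2.png",np.hstack([a,z(d["wc"]["image"])])[:,:,::-1])
# dark holes in cover by contour with subpixel threshold
for n in("wb","wc"):
    g=cv2.cvtColor(d[n]["image"],cv2.COLOR_RGB2GRAY)[80:244,222:332];g=cv2.resize(g,None,fx=4,fy=4,interpolation=cv2.INTER_LINEAR)
    for th in((80,100) if n=="wb" else (110,150)):
        for k in cv2.findContours((g<th).astype(np.uint8),cv2.RETR_CCOMP,cv2.CHAIN_APPROX_NONE)[0]:
            A=cv2.contourArea(k)/16
            if 20<A<400:
                m=cv2.moments(k);print(n,th,round(A),round((m["m10"]/m["m00"]-1.5)/4+222,2),round((m["m01"]/m["m00"]-1.5)/4+80,2),cv2.boundingRect(k))
print(7/.2*300)
E
```

```text
wb 80 26 316.67 205.98 (373, 489, 19, 39)
wb 80 22 224.38 130.27 (0, 189, 29, 31)
wb 80 58 248.25 123.08 (77, 150, 48, 37)
wb 80 95 274.62 108.38 (190, 93, 45, 45)
wb 80 198 312.69 105.7 (331, 64, 76, 82)
wb 100 116 274.61 108.26 (188, 90, 50, 50)
wc 150 48 299.04 223.19 (290, 561, 39, 28)
wc 150 74 256.84 145.63 (121, 245, 41, 40)
wc 150 117 273.31 109.52 (183, 94, 48, 52)
10500.0
```

View pics/w2.png

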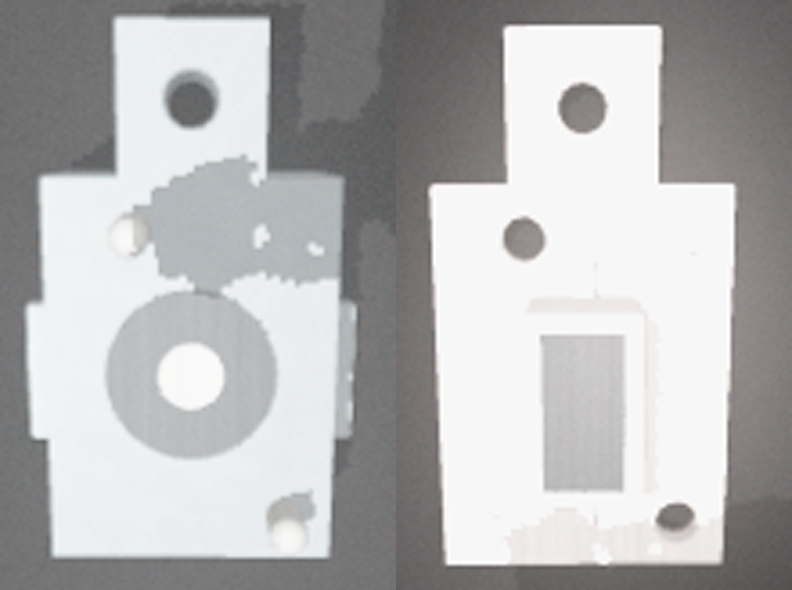

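Zoom: the body's top outline has ear corners (114,17) and (269,17), shoulders (40,176) and (343,176), and bottom corners (52,555) and (329,556). The cover's has ear (505,26) and (661,26), shoulders (431,184) and (736,185), and bottom (447,564) and (722,562). Both outlines are the same shape, so fit both with rays from the same camera, which cancels any shared calibration bias.

```bash
python3 - <<'E'
from h import *
import pickle
np.set_printoptions(precision=4,suppress=True)
d=pickle.load(open("d0.pkl","rb"))
px=lambda x,y:(222+(x+.5)/3.6-.5,80+(y+.5)/3.6-.5)
L=[(.104,.022),(.104,-.022),(.06,.022),(.06,-.022),(.06,.045),(.06,-.045),(-.06,.045),(-.06,-.045)]
b=[(114,17),(269,17),(115,176),(267,177),(40,176),(343,176),(52,555),(329,556)]
c=[(505,26),(661,26),(507,184),(659,184),(431,184),(736,185),(447,564),(722,562)]
wb,wc=d["wb"],d["wc"]
W=[onz(wb,*px(*p),.066) for p in b];print("body corners",*fit(L,W))
H=[onz(wb,*px(191,100),.066),onz(wb,*px(287,534),.088),onz(wb,*px(127,235),.088)];print("body holes",*fit(HOLES,H))
W=[onz(wc,*px(x-396,y),.012) for x,y in c];print("cover corners",*fit(L,W))
H=[onz(wc,273.31,109.4,.012),onz(wc,299.1,224.3,.012),onz(wc,256.84,145.63,.012)];print("cover holes",*fit(HOLES,H))
print(HOLES)
E
```

```text
body corners [ 0.6199 -0.0102 -0.1735] [0.0002 0.0001 0.0006 0.0005 0.0002 0.0002 0.0003 0.0003]
body holes [ 0.6206 -0.0099 -0.1754] [0.0012 0.0011 0.0002]
cover corners [0.4657 0.311  1.3571] [0.0002 0.0003 0.0007 0.0005 0.0003 0.0004 0.0004 0.0001]
cover holes [0.4653 0.3114 1.3541] [0.0004 0.0002 0.0003]
[[ 0.082  0.   ]
 [-0.046 -0.03 ]
 [ 0.044  0.018]]
```

```bash
cat >> h.py <<'E'
def guard(manip,xy,z0,z1,rot,lim,step=.002,rate=.03,base=None):
    "straight descent from z0 to z1, stopping when the push up beyond base passes lim"
    base=manip.get_contact_force() if base is None else base
    z=z0
    while z>z1+1e-6:
        z=max(z-step,z1);manip.servo_line([*xy,z],rot,rate=rate)
        f=np.array(manip.get_contact_force())-base
        if f[2]>lim or np.linalg.norm(f[:2])>lim: break
    return z,f
E
python3 - <<'E'
from h import *
from rig import manip
np.set_printoptions(precision=4,suppress=True)
C=np.array([.4657,.3110,1.3565]);B=np.array([.6201,-.0102,-.1738])
manip.command_gripper(.085)
manip.servo_line([*C[:2],.06],down(C[2]),rate=.12)
manip.servo_line([*C[:2],.041],down(C[2]),rate=.05)
print(manip.get_contact_force())
manip.command_gripper(.0,f_grip=90)
print("w",manip.get_width(),manip.get_grip_force(),manip.get_contact_force(),manip.get_position())
manip.servo_line([*C[:2],.19],down(C[2]),rate=.12)
manip.hold(.2);print("lift",manip.get_width(),manip.get_contact_force())
manip.move_to([*B[:2],.19],down(B[2]));manip.hold(.3)
print(manip.get_position(),manip.get_ee_rot()-down(B[2]),manip.get_contact_force(),manip.get_torque(),manip.get_time())
manip.servo_line([*B[:2],.150],down(B[2]),rate=.08);manip.hold(.2)
p=manip.get_position(),manip.get_ee_rot()
c=manip.camera("wrist");c["p"]=p
s=manip.camera("scene")
import pickle;pickle.dump((c,s),open("d1.pkl","wb"))
z=lambda im,x,y,w,h,W,H:cv2.resize(im[y:y+h,x:x+w],(W,H),interpolation=cv2.INTER_CUBIC)
cv2.imwrite("pics/held.png",np.hstack([z(c["image"],140,40,280,300,400,430),z(s["image"],230,130,160,170,400,430)])[:,:,::-1])
E
```

```text
[-0.0098 -0.4164 -0.3788]
w 0.03273585359424797 90.74210286140442 [0.0314 0.0926 5.1453] [0.466  0.3112 0.0415]
lift 0.03259991020724386 [-0.238   0.3559 -3.4573]
[ 0.62   -0.0093  0.1901] [-6.2596  0.543  -0.    ] [-0.0124 -0.0223 -5.0817] [-0.0361  0.0654 -0.0042] 10.625
```

View pics/held.png

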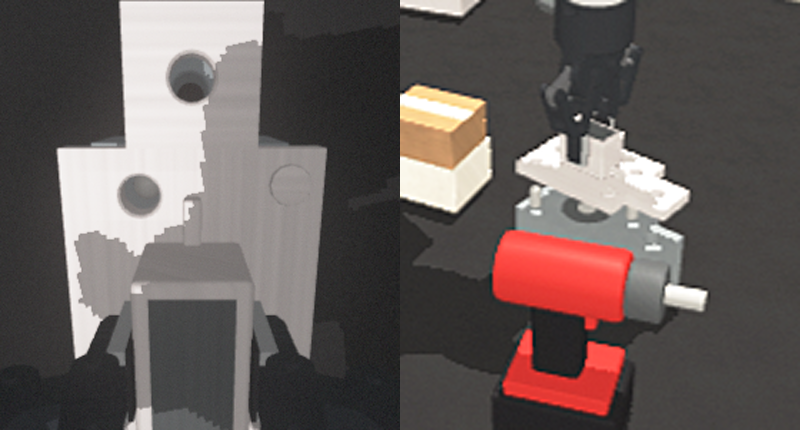

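Left: held cover seen from the wrist, with the ear hole at (190,77) and hole b at (139,195), through which the body is faintly visible. Right: the cover hangs level above the dowels, clear of the driver and the cartons. Descend with force guarding.

```bash
python3 - <<'E'
from h import *
from rig import manip
np.set_printoptions(precision=4,suppress=True)
B=np.array([.6201,-.0102,-.1738])
p=manip.get_position();print(p,manip.get_contact_force())
# grasp offset of the TCP in the cover frame: measured actual TCP minus cover pose
yaw=1.3565;o=np.array([.4660-.4657,.3112-.3110]);c,s=np.cos(-yaw),np.sin(-yaw);oc=np.array([[c,-s],[s,c]])@o
c,s=np.cos(B[2]),np.sin(B[2]);tgt=B[:2]+np.array([[c,-s],[s,c]])@oc
cmd=tgt+(B[:2]-p[:2]);print("tgt",tgt,"cmd",cmd)
manip.servo_line([*cmd,.148],down(B[2]),rate=.03);manip.hold(.2)
base=np.array(manip.get_contact_force());print(manip.get_position(),base)
z,f=guard(manip,cmd,.148,.108,down(B[2]),10,base=base)
print(z,f,manip.get_torque(),manip.get_position(),R.from_rotvec(manip.get_ee_rot()).as_matrix()[1,0],manip.get_time())
E
```

```text
[ 0.6204 -0.0102  0.1505] [ 0.1614  0.223  -4.9708]
tgt [ 0.6203 -0.0105] cmd [ 0.62   -0.0105]
[ 0.6201 -0.0105  0.148 ] [-0.2238  0.6154 -4.8537]
0.108 [-1.4887  3.9362  2.1966] [ 0.9503  0.5217 -0.1194] [ 0.6198 -0.0102  0.1079] -0.17309736154994165 17.025
```

```bash
python3 - <<'E'
from h import *
from rig import manip
import pickle
np.set_printoptions(precision=4,suppress=True)
B=np.array([.6201,-.0102,-.1738]);xy=np.array([.62,-.0105])
z,f=guard(manip,xy,.108,.1045,down(B[2]),15,step=.001,base=np.array([0,0,-4.9]))
print(z,f,manip.get_position())
manip.command_gripper(.085);p=manip.get_position();print(p)
manip.servo_line([*p[:2],.286],rate=.15)
manip.move_to([.6187,-.0080,.298],down(-.1708));manip.hold(.2)
p=manip.get_position(),manip.get_ee_rot();c=manip.camera("wrist");c["p"]=p;s=manip.camera("scene")
pickle.dump((c,s),open("d2.pkl","wb"))
z=lambda im,x,y,w,h,W,H:cv2.resize(im[y:y+h,x:x+w],(W,H),interpolation=cv2.INTER_CUBIC)
cv2.imwrite("pics/seated.png",np.hstack([z(c["image"],222,80,110,164,396,590),z(s["image"],250,170,110,164,396,590)])[:,:,::-1])
print(manip.get_time())
E
```

```text
0.106 [-7.1477  6.2899 15.4507] [ 0.6198 -0.0102  0.1075]
[ 0.6201 -0.0106  0.1059]
19.9833
```

View pics/seated.png

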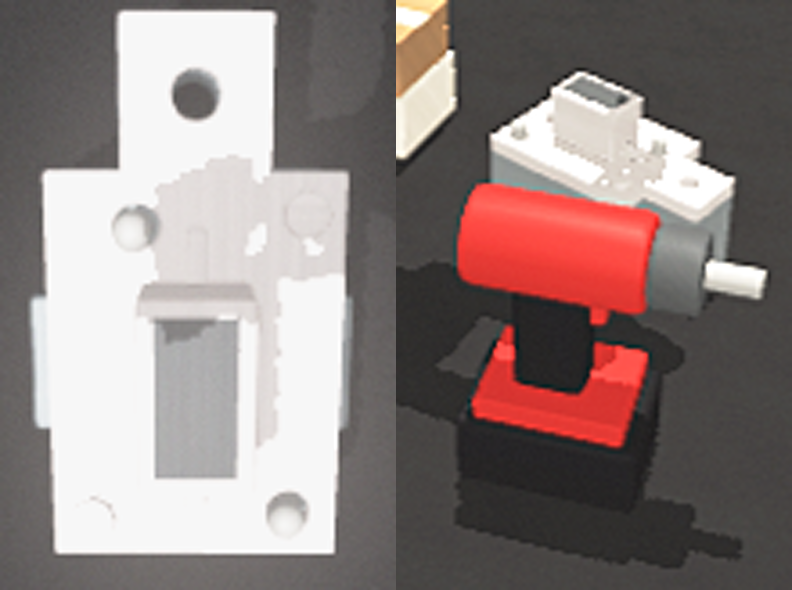

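Left: the cover is on the body with both dowels showing through, a (288,513) and b (135,228), and the ear hole is clear at (196,95). Right: the plate sits flush on the body. Next: measure the ear hole and the wrist bias from the seated cover, and view the bolt.

```bash
python3 - <<'E'
from h import *
from rig import manip
import pickle
np.set_printoptions(precision=4,suppress=True)
c,_=pickle.load(open("d2.pkl","rb"))
px=lambda x,y:(222+(x+.5)/3.6-.5,80+(y+.5)/3.6-.5)
L=[(.104,.022),(.104,-.022),(.06,.045),(.06,-.045),(-.06,.045),(-.06,-.045)]
b=[(117,12),(275,12),(43,170),(349,171),(55,552),(335,552)]
print("cover",*fit(L,[onz(c,*px(*p),.078) for p in b]))
print("hole",onz(c,*px(196,94),.078))
yaw=np.deg2rad(39.4)
manip.move_to([.4586,-.3688,.316],down(yaw));manip.hold(.3)
p=manip.get_position(),manip.get_ee_rot();w=manip.camera("wrist");w["p"]=p
pickle.dump(w,open("d3.pkl","wb"))
u,v=proj(w,[.4586,-.3688,.116]);print(u,v,p,manip.get_time())
x,y=int(u)-55,int(v)-45;cr=w["image"][y:y+90,x:x+110];print("crop",x,y)
cv2.imwrite("pics/bolt.png",cv2.resize(cr,None,fx=6,fy=6,interpolation=cv2.INTER_CUBIC)[:,:,::-1])
E
```

```text
cover [ 0.6208 -0.0114 -0.1719] [0.0006 0.0004 0.0003 0.0002 0.0006 0.0006]
hole [ 0.7012 -0.0254  0.078 ]
273.4131992379251 188.91578987616782 (array([ 0.459 , -0.3683,  0.316 ]), array([-2.9572, -1.0602, -0.    ])) 21.8
crop 218 143
```

View pics/bolt.png

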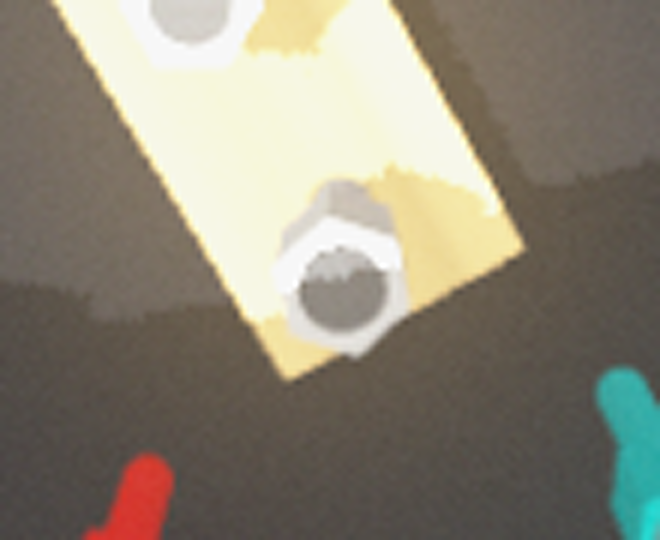

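The head's top face is centred at crop (342,288). Its vertices, at (358,357), (275,268) and (408,305), put a flat normal 13° off tool y, so I turn the tool to 52.4° and grasp. The black, red and turquoise bolts stay clear.

```bash
python3 - <<'E'
from h import *
from rig import manip
import pickle
np.set_printoptions(precision=4,suppress=True)
w=pickle.load(open("d3.pkl","rb"))
P=onz(w,218+342.5/6-.5,143+288/6-.5,.116);yaw0=np.deg2rad(39.4)
ty=np.array([np.sin(yaw0),-np.cos(yaw0)]);b=P[:2]-.0009*ty;print("bolt",P,b)
yaw=np.deg2rad(52.4);r=down(yaw)
manip.command_gripper(.05)
manip.move_to([*b,.17],r)
manip.hold(.2);p=manip.get_position();cmd=b+(b-p[:2]);print(p)
base=np.array(manip.get_contact_force())
manip.servo_line([*cmd,.125],r,rate=.1)
z,f=guard(manip,cmd,.125,.109,r,8,step=.004,rate=.06,base=base);print(z,f)
manip.command_gripper(0,f_grip=60);manip.hold(.1)
q=manip.get_position();print("w",manip.get_width(),manip.get_grip_force(),q,"force",manip.get_contact_force()-base,"tool x,y off",(q[:2]-b)@[np.cos(yaw),np.sin(yaw)],(q[:2]-b)@[np.sin(yaw),-np.cos(yaw)])
if .018<manip.get_width()<.027:
    manip.servo_line([*cmd,.26],r,rate=.1);manip.hold(.2)
    print(manip.get_contact_force()-base,manip.get_width())
    for n in("scene","wrist"):
        p=manip.get_position(),manip.get_ee_rot();c=manip.camera(n);c["p"]=p;pickle.dump(c,open(f"d4{n}.pkl","wb"))
    s=pickle.load(open("d4scene.pkl","rb"))["image"];w=c["image"]
    cv2.imwrite("pics/lift.png",np.hstack([cv2.resize(s[100:320,90:290],(400,440)),cv2.resize(w[130:350,180:380],(400,440))])[:,:,::-1])
print(manip.get_time())
E
```

```text
bolt [ 0.4581 -0.3709  0.116 ] [ 0.4575 -0.3702]
[ 0.4587 -0.3711  0.1723]
0.109 [ 0.211   0.0838 -1.0241]
w 0.021001948679278706 58.653177078813314 [ 0.4565 -0.3693  0.1092] force [-1.0327  0.3688  2.0421] tool x,y off 2.3482486142490755e-05 -0.0013267946553741487
[-0.5714  0.5016 -1.599 ] 0.021018486876017643
27.0917
```

View pics/lift.png

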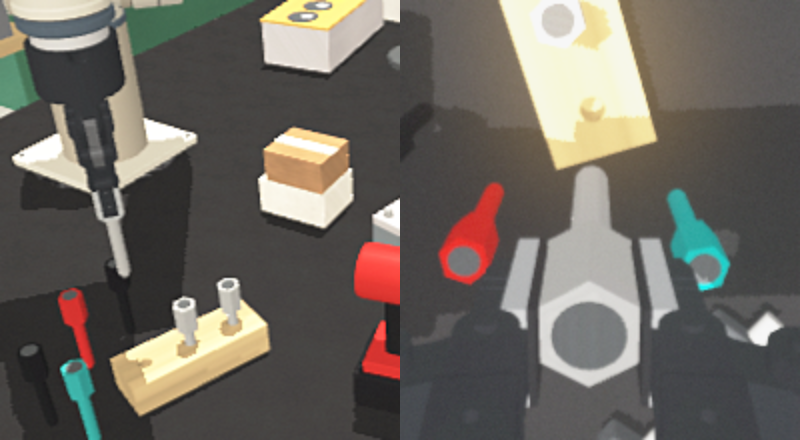

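Left: the long bolt is held head up above the rack and both short bolts stay in it. Right: the head is held on its flats, centred at (589,335), with the shank tip edge at (592,168). Check in-hand tilt with the wrist calibration, then carry.

```bash
python3 - <<'E'
from h import *
from rig import manip
import pickle
np.set_printoptions(precision=4,suppress=True)
c=pickle.load(open("d4wrist.pkl","rb"));M=T(*c["p"])
w=lambda P:(M@np.r_[P,1])[:3]
print("head exp",proj(c,w([0,0,-.007])),"seen 274.3 297.3")
a=np.linspace(0,2*np.pi,60)
for tilt in(-.05,0,.05):  # foot shifted along tool x
    pts=np.array([proj(c,w([r*np.cos(t)+tilt*(.1),r*np.sin(t),z])) for t in a for r,z in((6e-3,.093),(3.5e-3,.099))])
    print(tilt,"tip top row",pts[:,1].min(),"mid col",pts[:,0].mean())
im=c["image"];print(im[205:225,276].mean(1))
# carry, clear of the driver
y=-.172;h=np.array([.7014,-.0246])
manip.move_to([.50,-.14,.29],down(.4));manip.move_to([*h,.29],down(y));manip.hold(.3)
p=manip.get_position();print(p,manip.get_contact_force(),manip.get_time())
E
```

```text
head exp [272.0279 296.9921] seen 274.3 297.3
-0.05 tip top row 219.0796067309171 mid col 273.03889848567627
0 tip top row 212.4975083128496 mid col 273.0286580026294
0.05 tip top row 205.830898546682 mid col 273.01828862613945
[200.6667 201.3333 201.     199.3333 174.6667  93.3333  94.     118.3333
 169.3333 185.     187.     186.     187.     185.3333 185.     186.3333
 185.     185.     184.3333 184.3333]
[ 0.701  -0.0254  0.2905] [-1.3459  0.745  -2.4605] 29.25
```

```bash
python3 - <<'E'
from h import *
from rig import manip
np.set_printoptions(precision=4,suppress=True)
r=down(-.172);h=np.array([.7014,-.0246])
manip.servo_line([*h,.19],r,rate=.1);manip.hold(.3)
p=manip.get_position();cmd=h+(h-p[:2]);print(p)
manip.servo_line([*cmd,.185],r,rate=.03);manip.hold(.3)
base=np.array(manip.get_contact_force());print(base,manip.get_position())
z,f=guard(manip,cmd,.185,.107,r,7,step=.003,rate=.03,base=base)
print(z,f,manip.get_torque(),manip.get_position(),manip.get_time())
E
```

```text
[ 0.7016 -0.0246  0.1905]
[ 0.5936  0.693  -2.0047] [ 0.7013 -0.0246  0.1851]
0.107 [-0.7286 -0.0889  0.4349] [ 0.0478 -0.0732  0.041 ] [ 0.7011 -0.0246  0.1067] 37.8167
```

Clean insertion, with no contact force. Seat the head, release, back off and look.

```bash
python3 - <<'E'
from h import *
from rig import manip
np.set_printoptions(precision=4,suppress=True)
r=down(-.172);cmd=np.array([.7012,-.0246]);base=np.array([.6,.7,-2.])
print(guard(manip,cmd,.107,.1035,r,8,step=.001,rate=.02,base=base),manip.get_position())
manip.command_gripper(.05);p=manip.get_position()
manip.servo_line([*p[:2],.30],rate=.12)
manip.move_to([.55,-.02,.33],down(-.172));manip.hold(.5)
c=manip.camera("wrist");s=manip.camera("scene");t=manip.camera("top")
cv2.imwrite("pics/end.png",np.hstack([cv2.resize(s["image"][130:350,130:370],(400,366)),cv2.resize(c["image"][0:300,150:478],(400,366))])[:,:,::-1])
print(manip.get_contact_force(),manip.get_time())
E
```

```text
(0.104, array([-4.2628, -1.3729, 11.1968])) [ 0.7015 -0.0246  0.1053]
[-0.1948 -0.5989 -0.3221] 42.0583
```

View pics/end.png

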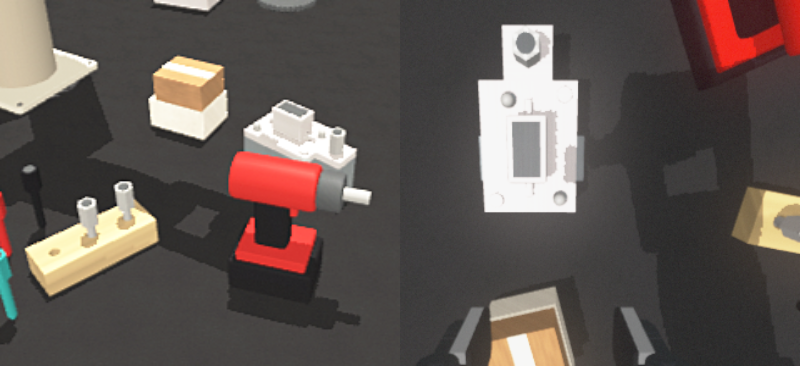

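Left: the bolt head sits on the cover's ear at (338,142), the short bolts are still in the rack, and the driver and cartons have not moved. Right: the bolt is in the ear at (527,45) and the dowels show at (508,99) and (560,198). Contact came at TCP 0.1053, against 0.105 expected for home, so I hand in.

```bash
python3 -c "
from rig import manip
print(manip.sign_off(),manip.get_time())"
```

```text
the job is handed in; nothing more can be done
the job is handed in; nothing more can be done
```

I seated the cover over both dowels, put the long bolt through the ear until its head sat on the cover, and handed the job in after about 42 s of the 67 s allowed; the judge's result was not shown.

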